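# Set up a sieve nest on the shaker, ready for charging

## Task

Set up the blue sieve shaker for a two-sieve run: nest the pan in its round seat, the fine sieve (red rim) on the pan and the coarse sieve (yellow rim) on the fine one, each fully home and level. The nest stays open for charging, so lay the lid, knob up, on the bench close beside the shaker's left side and stand the red-lidded sample jar upright close beside its right side (left and right as the robot sees them), each in line with the nest and not more than 5 cm from the shaker's housing. Leave the blue-lidded jar, the timer and the brush where they are.

Things in the scene. Friction and masses are not known exactly. Their poses are not given: they have to be found in the camera images.
- shaker: Blue bench sieve shaker, fixed. Housing 40 mm high, from x -100 (panel, to the robot) to +65 mm, sides at y +-65 mm. On it a round table (110 mm) with a seat ring: 74 mm outside, bore 57, 9 deep, top 61 mm over the bench. A part's skirt enters it; the part's origin is then 54 mm above this one. Origin: on the bench under the seat's centre; x away from the robot, y to its left.
- pan: Pan: bare steel, closed dark floor, no coloured rim. Steel, 64 mm wide, 35 mm high, 0.09 kg, loose. Its lowest 7 mm is a skirt 52 mm wide under a shoulder; the open top has a 57 mm bore. Set on a like part, the skirt enters that bore until the shoulder rests on the rim: its origin is then 28 mm above the other's. Grip the outside near the rim. Origin: centre of underside, z up.
- fine_sieve: Fine sieve: red rim, close grey mesh. Steel, 64 mm wide, 35 mm high, 0.09 kg, loose. Its lowest 7 mm is a skirt 52 mm wide under a shoulder; the open top has a 57 mm bore. Set on a like part, the skirt enters that bore until the shoulder rests on the rim: its origin is then 28 mm above the other's. Grip the outside near the rim. Origin: centre of underside, z up.
- coarse_sieve: Coarse sieve: yellow rim, open 7 mm mesh. Steel, 64 mm wide, 35 mm high, 0.09 kg, loose. Its lowest 7 mm is a skirt 52 mm wide under a shoulder; the open top has a 57 mm bore. Set on a like part, the skirt enters that bore until the shoulder rests on the rim: its origin is then 28 mm above the other's. Grip the outside near the rim. Origin: centre of underside, z up.
- lid: Sieve lid: flat steel disc of 64 mm diameter with a black round knob on top; it stands on a 52 mm skirt. Top of the disc 11 mm, top of the knob 35 mm above its origin; the knob is 22 mm in diameter from 20 to 33 mm up. Origin: centre of its underside, z up. 0.07 kg, loose.
- red_jar: White sample jar with a red screw lid (the lid does not come off), 57 mm diameter, 76 mm high; the lid is the top 14 mm. Origin: centre of its underside, z up. 0.12 kg, loose.
- blue_jar: White sample jar with a blue screw lid, 49 mm diameter, 58 mm high, not needed: leave it. Origin: centre of its underside, z up.
- timer: White digital timer lying on its back, 66 x 66 x 18 mm, not needed: leave it. Origin: centre of its underside.
- brush: Flat sieve brush with a red-brown wooden handle, 34 x 202 x 12 mm, lying along its own y, not needed: leave it. Origin: centre of its underside.
Not all that is in view belongs to the job. What is shaped like the red_jar but turquoise is not meant.

How it is judged:
At the end, for the whole second after the job is handed in: Pan in the seat, fine sieve on it, coarse on that: each within 5 mm of centre, 3 mm of seated height, level (0.06 rad). Lid flat on the bench left of the shaker, red-lidded jar upright right of it: 88 to 160 mm aside of the seat's centre, within 40 mm fore and aft in its axes. All at rest (horizontal distance between pan and shaker below 0.005 m and z of pan in the frame of shaker between 0.051 and 0.057 m and angle between each of pan, fine_sieve, coarse_sieve's own z axis and vertical below 0.06 rad and horizontal distance between fine_sieve and pan below 0.005 m and z of fine_sieve in the frame of pan between 0.025 and 0.031 m and horizontal distance between coarse_sieve and fine_sieve below 0.005 m and z of coarse_sieve in the frame of fine_sieve between 0.025 and 0.031 m and y of lid in the frame of shaker between 0.088 and 0.16 m and x of lid in the frame of shaker between -0.04 and 0.04 m and height (world z) of each of lid, red_jar below 0.006 m and angle between each of lid, red_jar's own z axis and vertical below 0.08 rad and y of red_jar in the frame of shaker between -0.16 and -0.088 m and x of red_jar in the frame of shaker between -0.04 and 0.04 m and linear speed of each of pan, fine_sieve, coarse_sieve, lid, red_jar below 0.02 m/s); the robot touches nothing.
It fails at once if the blue-lidded jar is disturbed (moved more than 15 mm) (distance of blue_jar from where it was at the start of the episode above 0.015 m).
It fails at once if the timer is disturbed (moved more than 15 mm) (distance of timer from where it was at the start of the episode above 0.015 m).
It fails at once if the brush is disturbed (moved more than 15 mm) (distance of brush from where it was at the start of the episode above 0.015 m).
It also fails if it takes over 128 s, if anything falls off the work surface, if the arm or the gripper's body presses on something with over 40 N, if the wrist force passes 120 N, or if a joint passes its speed limit or range.

## Robot

A 7-joint arm with a two-finger parallel gripper is mounted at the origin on a cart in front of the work surface, level with it; the furniture and walls round the work are solid. World frame = base frame: x ahead of the robot, y to its left, z up, the work surface at z = 0. Lengths are in m, angles in rad, forces in N, time in s.
With the tool pointing down it reaches from about 0.35 to 0.9 m from the base axis. Payload 8.1 kg.
Tool frame: the origin (TCP) lies midway between the tips of the shut fingers; the grasp point (between the pads) lies 19 mm behind it (r.grip_point_offset is the distance from the TCP to the grasp point, in m); z points along the fingers, y is the line along which they close (so a half turn about z gives the same grasp; the last joint's range is limited). The gripper opens to 92 mm and grips with 3 to 60 N. Pads are 19 mm wide; open, the fingers measure 130 mm over their backs; the gripper's body (75 mm by 190 mm) begins 47 mm behind the grasp point.
Start: joints at [-1.425, 0.434, 0.025, 1.573, -0.012, 1.134, -0.075], TCP at [0.154, 0.606, 0.199] pointing down, gripper open.
Joint ranges: [-2.62, 2.62], [-0.44, 2.09], [-1.27, 1.32], [0.08, 2.57], [-1.32, 4.46], [0.12, 2], [-2.74, 2.74]. Speed limits (rad/s): [2.22, 2.22, 3.01, 3.01, 3.14, 3.14, 3.14].

## Interface

Orientations are given as a rotation vector (axis times angle).
In Python, from rig import r, imaging gives the robot as it stands. The module is installed in compiled form; this text tells all that it offers.
- The arm moves only by the tool step_arm, never from a script. Its arguments are lists of equal length, an entry for each row: "xyz": the shift along the tool's x, y, z in m, a list of three; "rot": the turn, a rotation vector about the tool's x, y, z in units of 5 degrees (1.0 is 5 degrees), a list of three. A call has 1 to 10 rows; each row shifts and turns the commanded pose from where the row before left it, along the tool's axes as they then stand; what a row does not reach is not made up. A row lasts 1/12 s, in which the tool goes at most 41.7 mm and 7.16 degrees, less where a joint would pass 70% of its speed; a pose out of reach is approached as far as the arm can. A call with a gripper value outside its range is refused whole. "claw" is the closure, from -1 (fully open) to 1 (shut), set as the call begins (left out, the last holds). The fingers move at their own pace and stop on an object; the grip force is fixed at half the most. Time passes only in rows, so rows that do not move let the fingers close. It gives the time, the measured TCP pose, the force, the opening and the grip force at its end, in the units of the state.
- r.get_obs(): the state, without advancing time (a new reading comes with each control period).
- imaging.grab_frame(name): name is "side" or "top" or "wrist"; returns the picture (384x512x3 uint8, red, green, blue); there is no depth.
- imaging.camera_model(name): a dict with "K" (3x3 intrinsics, pixels), "extrinsics" (4x4, takes a point from camera to world coordinates); the wrist camera has in their place "T_tool_cam" (4x4, takes a point from camera to tool coordinates, whose origin is the TCP and whose axes are the flange's). Camera axes: x right, y up, looking along -z (the intrinsics and any distortion apply to the point x, -y, -z); pixel columns grow to the right and rows downward; lengths in m; the calibration is good to about 2 mm. A picture is of the moment at which its call begins: read the wrist's pose just before it. camera_model takes no time and is no camera call.
- r.finish_job(): hands the job in; it is judged then, once.
Trained networks look in the newest picture that a camera, given by its name, has taken for a name from the list of things; names that differ only in an ending like _2 or _b are one class to them, and where a whole thing is asked for, a point or a joint stands for the part that bears it (a point fixed in the world has none). Each returns a list of dicts, best first, with "conf" (0 to 1); they miss things now and then, are a little off and sometimes report something else, mostly with a low value. They report only what shows in the picture. A call takes as long as a camera call. They do not tell look-alikes from the thing itself.
- imaging.find_in(name, camera): "rect" ([left, top, right, bottom] in pixels, round what is visible of it).
The state is a dict: "time_s": time; "qpos": joint angles; "qd": joint speeds; "joint_efforts": joint torques, N m; "tcp_pos": TCP position; "tool_rot": TCP orientation; "force": force on the tool from outside, world axes, zero at the start; "moment": the same for the moment, N m; "gripper_width": finger opening in m; "grip_force": force on a finger pad.
Only numpy, scipy, OpenCV 4.12 (cv2) and the standard library are available. Lean on these libraries where they do the work, as an engineer would, in place of code of your own. Each camera call takes 0.05 s, during which the arm holds its last target. There are 200 camera calls.

## Working session

There is one attempt and no reset: what is moved stays moved. The work goes in short steps, Python scripts to look and compute and a tool call to move; the robot and the scene stay as the last step left them, time stands still between calls to the robot, and variables do not carry over. Pictures are saved under pics/ and viewed, at most 14 in all, crops included, and the job is handed in when it is done.

Besides the shell and the picture viewer there is one more tool, called after ">>>" by a JSON object that holds its "api" and its "payload", one argument or row to a line. step_arm: Moves the arm, as the interface text tells. Its arguments: {"type":"object","properties":{"xyz":{"type":"array","items":{"type":"array","items":{"type":"number"}}},"rot":{"type":"array","items":{"type":"array","items":{"type":"number"}}},"claw":{"type":"number"}},"required":["xyz","rot"]}

```bash
mkdir -p pics
cat > h.py <<'E'
from rig import r, imaging
import numpy as np, cv2
from scipy.spatial.transform import Rotation as R
def save(img,n): cv2.imwrite('pics/'+n+'.png',img[:,:,::-1])
def proj(cam,P):
    m=imaging.camera_model(cam); T=np.array(m['extrinsics']); K=np.array(m['K'])
    p=np.linalg.inv(T)@np.append(P,1); q=K@np.array([p[0],-p[1],-p[2]]); return q[:2]/q[2]
def ray(cam,uv,z,obs=None):
    m=imaging.camera_model(cam); K=np.array(m['K'])
    if cam=='wrist':
        o=obs or r.get_obs(); W=np.eye(4); W[:3,:3]=R.from_rotvec(o['tool_rot']).as_matrix(); W[:3,3]=o['tcp_pos']; T=W@np.array(m['T_tool_cam'])
    else: T=np.array(m['extrinsics'])
    d=np.linalg.inv(K)@np.array([uv[0],uv[1],1.]); d=T[:3,:3]@np.array([d[0],-d[1],-d[2]]); c=T[:3,3]
    return c+d*(z-c[2])/d[2]
E
python3 - <<'E'
from h import *
for c in ('top','side'):
    save(imaging.grab_frame(c),c+'0'); m=imaging.camera_model(c); print(c,{k:np.round(v,3).tolist() if not isinstance(v,str) else v for k,v in m.items()})
    for n in 'shaker pan fine_sieve coarse_sieve lid red_jar blue_jar timer brush'.split():
        print(n,[(np.round(d['rect']).tolist(),round(d['conf'],2)) for d in imaging.find_in(n,c)])
m=imaging.camera_model('wrist');print(m)
print(r.get_obs())
E
```

```text
top {'K': [[456.228, 0.0, 261.766], [0.0, 456.228, 192.939], [0.0, 0.0, 1.0]], 'extrinsics': [[-0.002, 0.983, -0.185, 0.265], [-1.0, -0.0, 0.007, 0.019], [0.007, 0.185, 0.983, 1.34], [0.0, 0.0, 0.0, 1.0]]}
shaker [([234.0, 136.0, 280.0, 194.0], 0.75)]
pan [([352.0, 144.0, 369.0, 166.0], 0.6)]
fine_sieve [([165.0, 193.0, 192.0, 221.0], 0.78)]
coarse_sieve [([301.0, 209.0, 322.0, 232.0], 0.58)]
lid [([153.0, 152.0, 176.0, 169.0], 0.71)]
red_jar [([346.0, 190.0, 368.0, 214.0], 0.89), ([389.0, 170.0, 415.0, 197.0], 0.72)]
blue_jar [([220.0, 215.0, 235.0, 236.0], 0.75)]
timer [([257.0, 217.0, 276.0, 244.0], 0.94)]
brush [([128.0, 139.0, 140.0, 207.0], 0.6)]
side {'K': [[459.396, 0.0, 256.13], [0.0, 459.396, 193.585], [0.0, 0.0, 1.0]], 'extrinsics': [[0.941, 0.146, -0.305, 0.118], [-0.337, 0.349, -0.875, -1.126], [-0.021, 0.926, 0.377, 0.547], [0.0, 0.0, 0.0, 1.0]]}
shaker [([249.0, 183.0, 316.0, 220.0], 0.71)]
pan [([332.0, 232.0, 359.0, 256.0], 0.77)]
fine_sieve [([213.0, 174.0, 227.0, 186.0], 0.55)]
coarse_sieve [([228.0, 219.0, 254.0, 246.0], 0.82)]
lid [([204.0, 184.0, 224.0, 206.0], 
[... 846 characters left out ...]
00000e+00]])}
{'time_s': 1.0, 'qpos': array([-1.42460044,  0.43449956,  0.02500137,  1.57319387, -0.01159536,
        1.13401666, -0.07510338]), 'qd': array([ 0.00117808,  0.00021425, -0.00097553, -0.00021256, -0.00061602,
       -0.00061331, -0.00088192]), 'joint_efforts': array([ 7.69343624e-04, -6.67678428e+01,  9.84648205e-01, -3.14822781e+01,
       -6.04512007e-02,  3.25923879e-02,  1.87574108e-05]), 'tcp_pos': array([0.15392977, 0.60575976, 0.19924451]), 'tool_rot': array([3.89934603e-01, 3.11728116e+00, 4.22427095e-05]), 'force': array([0.40793083, 0.13060289, 0.80025249]), 'moment': array([0.02252696, 0.00846685, 0.0264079 ]), 'grip_force': 0.0, 'gripper_width': 0.09153090989362839}
```

View pics/top0.png

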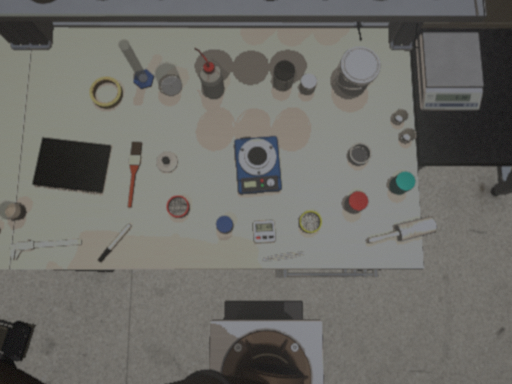

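View pics/side0.png

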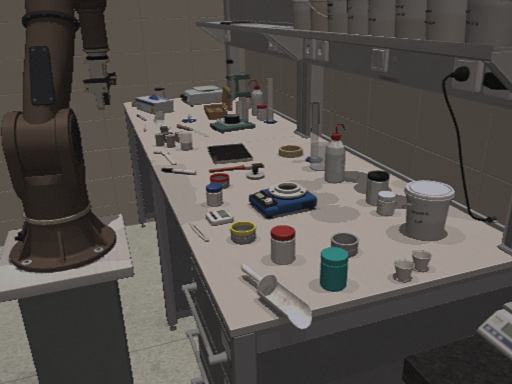

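Top view: the shaker seat is at (258,156), the bare-steel pan at (360,154), the red-rimmed fine sieve at (178,207), the yellow-rimmed coarse sieve at (310,222), and the lid at (167,161). There are two jar candidates: (358,202) has a red lid, and (405,182) is turquoise, so it is the decoy. One enlarged crop will confirm this.

Run:
```python
from h import *
i=cv2.imread('pics/top0.png')[125:255,118:428]
i=cv2.convertScaleAbs(cv2.resize(i,None,fx=2.58,fy=2.58,interpolation=cv2.INTER_CUBIC),alpha=1.5)
cv2.imwrite('pics/crop0.png',i)
for n,uv,z in [('shaker',(258,156),.061),('pan',(360,154),.035),('fine',(178.5,207),.035),('coarse',(310.5,221.5),.035),('lid',(166.5,161),.03),('redjar',(358,202),.076),('blue',(225,225),.058),('timer',(264.5,231.5),.018),('brushT',(136,143),.01),('brushB',(131,206),.01),('turq',(405,182),.076)]:
    print(n,ray('top',uv,z).round(3))
# shaker yaw from housing corners approx
for uv in [(234,138),(278,136),(236,193),(281,191)]: print(ray('top',uv,.04).round(3))
```

```text
shaker [0.614 0.021 0.061]
pan [ 0.628 -0.281  0.035]
fine [0.469 0.251 0.035]
coarse [ 0.427 -0.13   0.035]
lid [0.607 0.291 0.03 ]
redjar [ 0.477 -0.26   0.076]
blue [0.414 0.114 0.058]
timer [0.4   0.002 0.018]
brushT [0.669 0.39  0.01 ]
brushB [0.476 0.395 0.01 ]
turq [ 0.534 -0.396  0.076]
[0.675 0.092 0.04 ]
[ 0.681 -0.039  0.04 ]
[0.509 0.085 0.04 ]
[ 0.515 -0.046  0.04 ]
```

View pics/crop0.png

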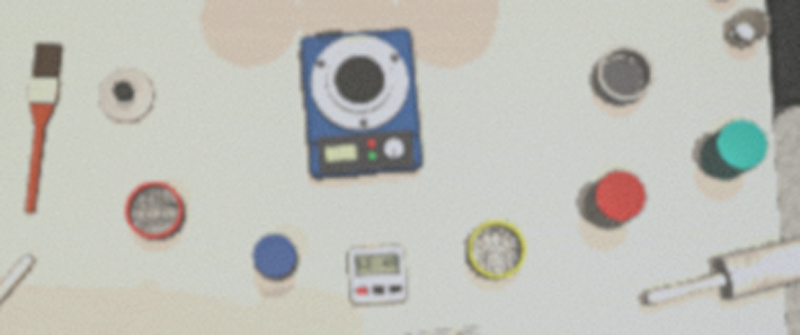

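The crop confirms it. The red-lidded jar is at crop (620,196) and the turquoise look-alike at (742,145). The lid lies knob up at (125,95), the pan has a bare rim at (622,75), and the shaker is yawed about +2.4°. I'll start with the lid.

>>> {"api": "step_arm", "payload": {
  "xyz": [
    [0, 0, 0],
    [0, 0, 0],
    [0, 0, 0],
    [-0.03, -0.021, 0.006],
    [-0.03, -0.021, 0.006],
    [-0.03, -0.021, 0.006],
    [-0.03, -0.021, 0.006],
    [-0.03, -0.021, 0.006],
    [-0.03, -0.021, 0.006],
    [-0.03, -0.021, 0.006]
  ],
  "rot": [
    [0, 0, -0.95],
    [0, 0, -0.95],
    [0, 0, -0.95],
    [0, 0, 0],
    [0, 0, 0],
    [0, 0, 0],
    [0, 0, 0],
    [0, 0, 0],
    [0, 0, 0],
    [0, 0, 0]
  ]
}}

```text
time_s: 1.83
tcp_pos: [0.3652, 0.4576, 0.1572]
tool_rot: [0.0, 3.141, 0.001]
force: [0.3, 0.3, 0.9]
gripper_width: 0.0916
grip_force: 0.0
```

>>> {"api": "step_arm", "payload": {
  "xyz": [
    [-0.03, -0.021, 0.004],
    [-0.03, -0.021, 0.004],
    [-0.03, -0.021, 0.004],
    [-0.03, -0.021, 0.004],
    [-0.03, -0.021, 0.004],
    [-0.03, -0.021, 0.004],
    [-0.03, -0.021, 0.004],
    [-0.03, -0.021, 0.004],
    [0, 0, 0],
    [0, 0, 0]
  ],
  "rot": [
    [0, 0, 0],
    [0, 0, 0],
    [0, 0, 0],
    [0, 0, 0],
    [0, 0, 0],
    [0, 0, 0],
    [0, 0, 0],
    [0, 0, 0],
    [0, 0, 0],
    [0, 0, 0]
  ]
}}

```text
time_s: 2.67
tcp_pos: [0.6058, 0.2876, 0.1246]
tool_rot: [0.008, 3.141, -0.002]
force: [0.1, 0.4, -0.5]
gripper_width: 0.0918
grip_force: 0.0
```

Run:
```python
from h import *
o=r.get_obs(); save(imaging.grab_frame('wrist'),'w1'); print(o['tcp_pos'])
for n,z in (('lid',.02),):
    for d in imaging.find_in(n,'wrist'): b=d['rect']; print(b,d['conf'],ray('wrist',((b[0]+b[2])/2,(b[1]+b[3])/2),z,o))
```

```text
[0.6058243  0.28760849 0.12458632]
[238.9, 159.5, 297.5, 214.5] 0.78 [0.60988634 0.29841234 0.02      ]
[0.0, 87.5, 90.1, 228.9] 0.23 [0.57779662 0.06897028 0.02      ]
```

View pics/w1.png

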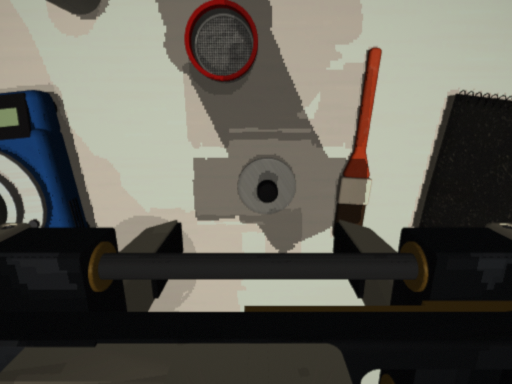

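The wrist view shows the lid disc centred at (267,184), its knob top at (267,189), and the red-rimmed sieve at (221,40).

Run:
```python
from h import *
o=r.get_obs()
for uv,z in (((267,185),.011),((267,190),.034),((221,40),.035)): print(ray('wrist',uv,z,o).round(4))
```

```text
[0.6074 0.3014 0.011 ]
[0.6067 0.3007 0.034 ]
[0.47   0.2593 0.035 ]
```

>>> {"api": "step_arm", "payload": {
  "xyz": [
    [-0.001, 0.007, 0.01],
    [0, 0.006, 0.03],
    [0, 0, 0.03],
    [0, 0, 0.025],
    [0, 0, 0.014],
    [0, 0, 0],
    [0, 0, 0]
  ],
  "rot": [
    [0, 0, 0],
    [0, 0, 0],
    [0, 0, 0],
    [0, 0, 0],
    [0, 0, 0],
    [0, 0, 0],
    [0, 0, 0]
  ]
}}

```text
time_s: 3.35
tcp_pos: [0.6034, 0.3051, 0.0155]
tool_rot: [0.003, -3.14, 0.0]
force: [0.7, 0.8, 0.5]
gripper_width: 0.0917
grip_force: 0.0
```

>>> {"api": "step_arm", "payload": {
  "xyz": [
    [0, 0, 0],
    [0, 0, 0],
    [0, 0, 0],
    [0, 0, 0],
    [0, 0, 0],
    [0, 0, 0],
    [0, 0, 0],
    [0, 0, 0]
  ],
  "rot": [
    [0, 0, 0],
    [0, 0, 0],
    [0, 0, 0],
    [0, 0, 0],
    [0, 0, 0],
    [0, 0, 0],
    [0, 0, 0],
    [0, 0, 0]
  ],
  "claw": 1
}}

```text
time_s: 4.02
tcp_pos: [0.6049, 0.3036, 0.0163]
tool_rot: [0.0, 3.142, 0.0]
force: [0.5, -0.4, 0.4]
gripper_width: 0.0428
grip_force: 0.0
```

>>> {"api": "step_arm", "payload": {
  "xyz": [
    [0, 0, 0],
    [0, 0, 0],
    [0, 0, 0],
    [0, 0, 0],
    [0, 0, 0],
    [0, 0, 0]
  ],
  "rot": [
    [0, 0, 0],
    [0, 0, 0],
    [0, 0, 0],
    [0, 0, 0],
    [0, 0, 0],
    [0, 0, 0]
  ]
}}

```text
time_s: 4.52
tcp_pos: [0.6049, 0.3037, 0.0162]
tool_rot: [0.0, 3.142, 0.0]
force: [0.3, 0.2, -0.0]
gripper_width: 0.0032
grip_force: 0.0
```

Run:
```python
from h import *
o=r.get_obs(); save(imaging.grab_frame('wrist'),'w2'); save(cv2.resize(imaging.grab_frame('side')[130:210,180:310],None,fx=4,fy=4),'s2')
print(o['gripper_width'],o['grip_force'],o['force'])
```

```text
0.0031870084983104717 0.0 [ 0.31200858  0.23075779 -0.03983212]
```

View pics/w2.png

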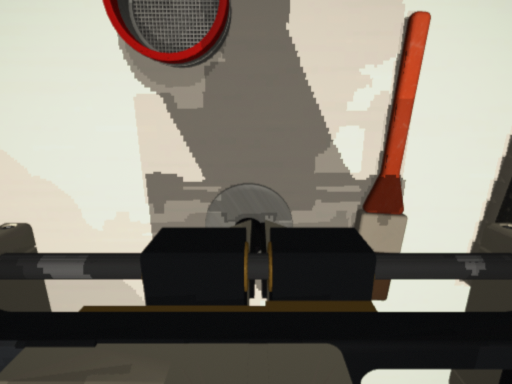

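View pics/s2.png

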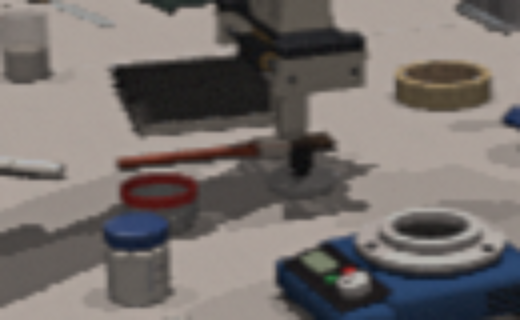

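Run:
```python
from h import *
o=r.get_obs(); t=o['tcp_pos']; f=lambda P:((proj('side',P)-[180,130])*4).round(0)
print('tcp',f(t),'grasp',f(t+[0,0,.019]))
for dx in(-.02,0,.02): print(dx,'disc ctr',f([t[0]+dx,t[1],.011]),'knob top',f([t[0]+dx,t[1],.035]),'base',f([t[0]+dx,t[1],0]))
for uv in((250,218),(250,224),(250,230)): print(ray('wrist',uv,.011,o))
print('disc near edge',ray('wrist',(250,184),.011,o), ray('wrist',(207,215),.011,o),ray('wrist',(293,215),.011,o))
for d in imaging.find_in('lid','wrist')+imaging.find_in('lid','side'): print(d)
```

```text
tcp [290. 165.] grasp [290. 144.]
-0.02 disc ctr [268. 174.] knob top [268. 147.] base [269. 186.]
0 disc ctr [290. 171.] knob top [290. 145.] base [291. 183.]
0.02 disc ctr [312. 168.] knob top [311. 142.] base [312. 179.]
[0.60530333 0.29800388 0.011     ]
[0.60992098 0.29796257 0.011     ]
[0.61459623 0.29792074 0.011     ]
disc near edge [0.58017493 0.29822867 0.011     ] [0.60295803 0.26732889 0.011     ] [0.60307353 0.32872935 0.011     ]
{'rect': [206.2, 183.6, 293.6, 252.5], 'conf': 0.75}
{'rect': [247.3, 166.3, 267.4, 177.9], 'conf': 0.68}
```

Run:
```python
import cv2
i=cv2.imread('pics/w2.png')[170:320,130:390]
cv2.imwrite('pics/w2c.png',cv2.convertScaleAbs(cv2.resize(i,None,fx=3,fy=3,interpolation=cv2.INTER_CUBIC),alpha=2.5,beta=20))
```

```text
(no output)
```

View pics/w2c.png

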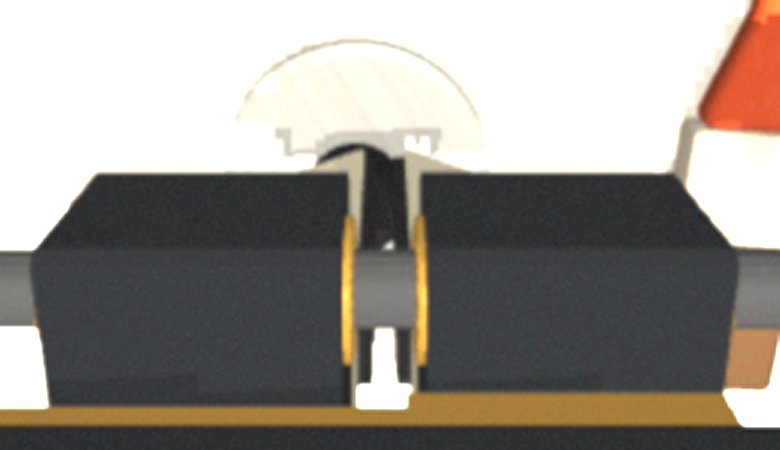

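Run:
```python
from h import *
o=r.get_obs()
for z in (.02,.033): print(ray('wrist',(250,218.5),z,o), ray('wrist',(236,224),z,o))
m=imaging.camera_model('wrist');T=np.linalg.inv(np.array(m['T_tool_cam']));K=m['K']
for P in ([0,0,0],[0.0095,0,0],[.0095,0,-.019],[.0095,-.0015,0]): 
    p=T@np.append(P,1);q=K@np.array([p[0],-p[1],-p[2]]);print(P,q[:2]/q[2])
```

```text
[0.60208228 0.29822705 0.02      ] [0.60609693 0.28858446 0.02      ]
[0.5970089  0.29860189 0.033     ] [0.60073526 0.28965174 0.033     ]
[0, 0, 0] [257.96993413 220.22839309]
[0.0095, 0, 0] [257.95466591 207.34289268]
[0.0095, 0, -0.019] [258.00556713 217.30836003]
[0.0095, -0.0015, 0] [255.77685306 207.34629746]
```

The gripper shut on nothing. The view suggests the fingertips sit higher than assumed and passed over the knob top. I'll open the gripper and lower it in small steps, watching the force.

>>> {"api": "step_arm", "payload": {
  "xyz": [
    [0, 0, 0],
    [0, 0, 0],
    [0, 0, 0],
    [0, 0, 0],
    [0, 0, 0],
    [0, 0, 0],
    [0, 0, 0],
    [0, 0, 0]
  ],
  "rot": [
    [0, 0, 0],
    [0, 0, 0],
    [0, 0, 0],
    [0, 0, 0],
    [0, 0, 0],
    [0, 0, 0],
    [0, 0, 0],
    [0, 0, 0]
  ],
  "claw": -0.1
}}

```text
time_s: 5.38
tcp_pos: [0.6049, 0.3037, 0.0163]
tool_rot: [0.0, 3.142, 0.0]
force: [-0.2, -0.5, -0.6]
gripper_width: 0.0481
grip_force: 0.0
```

>>> {"api": "step_arm", "payload": {
  "xyz": [
    [-0.003, -0.002, 0.002],
    [0, -0.002, 0.002],
    [0, 0, 0.001],
    [0, 0, 0.001],
    [0, 0, 0]
  ],
  "rot": [
    [0, 0, 0],
    [0, 0, 0],
    [0, 0, 0],
    [0, 0, 0],
    [0, 0, 0]
  ]
}}

```text
time_s: 5.8
tcp_pos: [0.6076, 0.2995, 0.0099]
tool_rot: [-0.0, -3.141, 0.0]
force: [-0.8, 0.8, 0.1]
gripper_width: 0.0507
grip_force: 0.0
```

Run:
```python
from h import *
o=r.get_obs(); print(o['tcp_pos'],o['gripper_width'],o['force'])
i=imaging.grab_frame('wrist')[150:320,110:400]
save(cv2.convertScaleAbs(cv2.resize(i,None,fx=2.7,fy=2.7,interpolation=cv2.INTER_CUBIC),alpha=1.6,beta=20),'w3')
```

```text
[0.60764546 0.2995294  0.00985161] 0.050660499449630046 [-0.75829587  0.80502205  0.05815107]
```

View pics/w3.png

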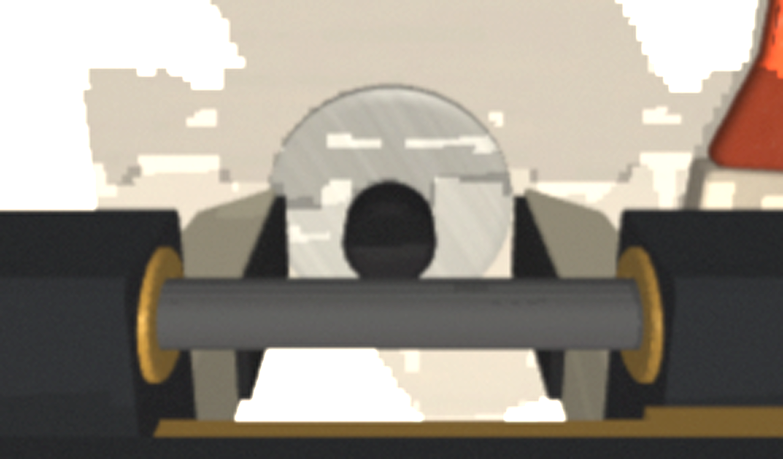

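Knob at (254,236). The fingertips appear about 20 mm behind the nominal TCP, since there is no force at TCP z 0.010, where the disc would already have been touched. I'll lower 10 mm more.

>>> {"api": "step_arm", "payload": {
  "xyz": [
    [0, 0, 0.003],
    [0, 0, 0.003],
    [0, 0, 0.003],
    [0, 0, 0.001],
    [0, 0, 0]
  ],
  "rot": [
    [0, 0, 0],
    [0, 0, 0],
    [0, 0, 0],
    [0, 0, 0],
    [0, 0, 0]
  ]
}}

```text
time_s: 6.27
tcp_pos: [0.6075, 0.2995, -0.0003]
tool_rot: [-0.0, -3.141, 0.001]
force: [0.4, -0.3, 0.1]
gripper_width: 0.0506
grip_force: 0.0
```

>>> {"api": "step_arm", "payload": {
  "xyz": [
    [0, 0, 0],
    [0, 0, 0],
    [0, 0, 0],
    [0, 0, 0],
    [0, 0, 0],
    [0, 0, 0],
    [0, 0, 0],
    [0, 0, 0]
  ],
  "rot": [
    [0, 0, 0],
    [0, 0, 0],
    [0, 0, 0],
    [0, 0, 0],
    [0, 0, 0],
    [0, 0, 0],
    [0, 0, 0],
    [0, 0, 0]
  ],
  "claw": 1
}}

```text
time_s: 6.93
tcp_pos: [0.6079, 0.2997, 0.0003]
tool_rot: [0.0, 3.141, 0.0]
force: [-0.1, -0.4, 0.7]
gripper_width: 0.0198
grip_force: 30.0
```

>>> {"api": "step_arm", "payload": {
  "xyz": [
    [0, 0, -0.015],
    [0, 0, -0.03],
    [0, 0, -0.03],
    [0, -0.03, -0.005],
    [0, -0.03, 0],
    [0, -0.03, 0],
    [0, -0.03, 0],
    [0, -0.03, 0],
    [0, 0, 0],
    [0, 0, 0]
  ],
  "rot": [
    [0, 0, 0],
    [0, 0, 0],
    [0, 0, 0],
    [0, 0, 0],
    [0, 0, 0],
    [0, 0, 0],
    [0, 0, 0],
    [0, 0, 0],
    [0, 0, 0],
    [0, 0, 0]
  ]
}}

```text
time_s: 7.77
tcp_pos: [0.6081, 0.1468, 0.0803]
tool_rot: [0.007, 3.142, -0.002]
force: [0.5, -0.5, -0.5]
gripper_width: 0.0197
grip_force: 30.0
```

Run:
```python
from h import *
o=r.get_obs(); print(o['tcp_pos'],o['gripper_width'],o['force'])
save(imaging.grab_frame('wrist'),'w4')
for d in imaging.find_in('shaker','wrist')[:2]: print(d)
```

```text
[0.60809399 0.14682085 0.08033818] 0.019720451413742585 [ 0.5450572  -0.47178927 -0.45718568]
{'rect': [17.7, 81.7, 199.5, 251.1], 'conf': 0.71}
```

View pics/w4.png

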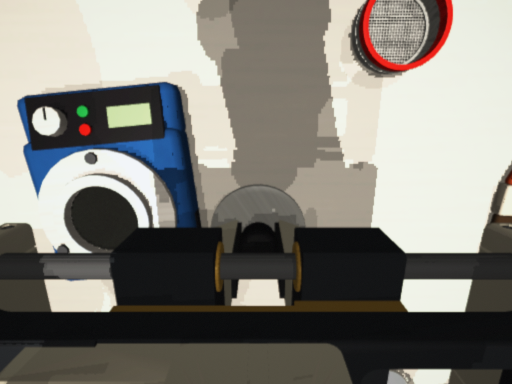

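The lid is held at (258,215). The seat hole is centred near (101,217), and the housing's near-left corner is at (182,85).

Run:
```python
from h import *
o=r.get_obs()
print(ray('wrist',(101,216),.061,o),ray('wrist',(182,88),.04,o),ray('wrist',(198,215),.04,o), ray('wrist',(20,98),.04,o))
```

```text
[0.61175076 0.03036473 0.061     ] [0.51782596 0.09399757 0.04      ] [0.61895453 0.10005283 0.04      ] [ 0.52481964 -0.02861087  0.04      ]
```

>>> {"api": "step_arm", "payload": {
  "xyz": [
    [0, 0.002, 0.02],
    [0, 0, 0.03],
    [0, 0, 0.02],
    [0, 0, 0.007],
    [0, 0, 0.002],
    [0, 0, 0],
    [0, 0, 0]
  ],
  "rot": [
    [0, 0, 0],
    [0, 0, 0],
    [0, 0, 0],
    [0, 0, 0],
    [0, 0, 0],
    [0, 0, 0],
    [0, 0, 0]
  ]
}}

```text
time_s: 8.45
tcp_pos: [0.6084, 0.1527, 0.0019]
tool_rot: [-0.001, 3.141, 0.001]
force: [0.0, 0.5, -0.3]
gripper_width: 0.0199
grip_force: 30.0
```

>>> {"api": "step_arm", "payload": {
  "xyz": [
    [0, 0, 0],
    [0, 0, 0],
    [0, 0, 0],
    [0, 0, 0],
    [0, 0, 0],
    [0, 0, -0.01],
    [0, 0, -0.025],
    [0, 0, -0.03],
    [0, 0, -0.03],
    [0, 0, -0.03]
  ],
  "rot": [
    [0, 0, 0],
    [0, 0, 0],
    [0, 0, 0],
    [0, 0, 0],
    [0, 0, 0],
    [0, 0, 0],
    [0, 0, 0],
    [0, 0, 0],
    [0, 0, 0],
    [0, 0, 0]
  ],
  "claw": -0.05
}}

```text
time_s: 9.28
tcp_pos: [0.6076, 0.1515, 0.1283]
tool_rot: [0.0, 3.142, 0.0]
force: [1.3, -0.1, 0.2]
gripper_width: 0.0478
grip_force: 0.0
```

>>> {"api": "step_arm", "payload": {
  "xyz": [
    [0.011, -0.034, 0],
    [0.011, -0.034, 0],
    [0.011, -0.034, 0],
    [0.011, -0.034, 0],
    [0.011, -0.034, 0],
    [0.011, -0.034, 0],
    [0.011, -0.034, 0],
    [0.011, -0.034, 0],
    [0.011, -0.034, 0],
    [0.011, -0.034, 0]
  ],
  "rot": [
    [0, 0, 0],
    [0, 0, 0],
    [0, 0, 0],
    [0, 0, 0],
    [0, 0, 0],
    [0, 0, 0],
    [0, 0, 0],
    [0, 0, 0],
    [0, 0, 0],
    [0, 0, 0]
  ],
  "claw": -1
}}

```text
time_s: 10.12
tcp_pos: [0.4971, -0.1899, 0.1272]
tool_rot: [0.0, 3.141, -0.0]
force: [0.8, -0.8, 0.1]
gripper_width: 0.092
grip_force: 0.0
```

>>> {"api": "step_arm", "payload": {
  "xyz": [
    [0.011, -0.034, 0],
    [0.01, -0.034, 0],
    [0, 0, 0],
    [0, 0, 0],
    [0, 0, 0]
  ],
  "rot": [
    [0, 0, 0],
    [0, 0, 0],
    [0, 0, 0],
    [0, 0, 0],
    [0, 0, 0]
  ]
}}

```text
time_s: 10.53
tcp_pos: [0.477, -0.2559, 0.1267]
tool_rot: [0.001, 3.141, 0.001]
force: [0.1, -0.4, -0.5]
gripper_width: 0.0918
grip_force: 0.0
```

```bash
cat >> h.py <<'E'
from scipy.optimize import least_squares
def circ(pts,z,o,R0):
    P=np.array([ray('wrist',p,z,o)[:2] for p in pts])
    f=lambda q:np.hypot(P[:,0]-q[0],P[:,1]-q[1])-q[2]
    s=least_squares(f,[*P.mean(0),R0],loss='soft_l1',f_scale=.001); return s.x.round(4),round(float(np.abs(s.fun).mean()),4)
def colour(img,lo,hi,box=None):
    h=cv2.cvtColor(img,cv2.COLOR_RGB2HSV); m=cv2.inRange(h,lo,hi)
    if lo[0]<5: m|=cv2.inRange(h,(172,lo[1],lo[2]),(180,255,255))
    if box is not None:
        k=np.zeros_like(m); a,b,c,d=[int(max(v,0)) for v in box]; k[b:d,a:c]=1; m=m*k
    cs=cv2.findContours(m,cv2.RETR_EXTERNAL,cv2.CHAIN_APPROX_NONE)[0]
    return sorted(cs,key=cv2.contourArea)[::-1]
E
python3 - <<'E'
from h import *
o=r.get_obs(); print(o['tcp_pos'],o['gripper_width'])
i=imaging.grab_frame('wrist');save(i,'w5')
for n in ('red_jar','coarse_sieve'):print(imaging.find_in(n,'wrist')[:2])
for c in colour(i,(0,120,50),(6,255,255))[:2]:
    p=c[:,0,:].astype(float); p=p[(p[:,1]>2)&(p[:,1]<225)]
    if len(p)>20: print(cv2.boundingRect(c),circ(p,.076,o,.028),circ(p,.0,o,.028))
E
```

```text
[ 0.47701485 -0.25589095  0.12671879] 0.09181441069845757
[{'rect': [220.0, 159.4, 285.8, 230.9], 'conf': 0.96}, {'rect': [101.9, 206.8, 155.8, 253.6], 'conf': 0.83}]
[{'rect': [349.2, 100.9, 423.8, 173.3], 'conf': 0.8}, {'rect': [438.0, 218.4, 512.0, 225.4], 'conf': 0.59}]
(222, 173, 63, 59) (array([ 0.481 , -0.2603,  0.027 ]), 0.0003) (array([ 0.5061, -0.2616,  0.0357]), 0.0004)
```

>>> {"api": "step_arm", "payload": {
  "xyz": [
    [-0.004, -0.0045, 0.005],
    [0, 0, 0.03],
    [0, 0, 0.03],
    [0, 0, 0.025],
    [0, 0, 0.012],
    [0, 0, 0],
    [0, 0, 0]
  ],
  "rot": [
    [0, 0, 0],
    [0, 0, 0],
    [0, 0, 0],
    [0, 0, 0],
    [0, 0, 0],
    [0, 0, 0],
    [0, 0, 0]
  ]
}}

```text
time_s: 11.27
tcp_pos: [0.4808, -0.2603, 0.0236]
tool_rot: [0.001, -3.14, -0.001]
force: [0.8, -0.6, 0.5]
gripper_width: 0.0921
grip_force: 0.0
```

>>> {"api": "step_arm", "payload": {
  "xyz": [
    [0, 0, 0],
    [0, 0, 0],
    [0, 0, 0],
    [0, 0, 0],
    [0, 0, 0],
    [0, 0, 0],
    [0, 0, 0],
    [0, 0, 0]
  ],
  "rot": [
    [0, 0, 0],
    [0, 0, 0],
    [0, 0, 0],
    [0, 0, 0],
    [0, 0, 0],
    [0, 0, 0],
    [0, 0, 0],
    [0, 0, 0]
  ],
  "claw": 1
}}

```text
time_s: 11.93
tcp_pos: [0.481, -0.2608, 0.0245]
tool_rot: [0.0, 3.141, -0.0]
force: [-0.9, 0.3, 5.1]
gripper_width: 0.0551
grip_force: 30.0
```

>>> {"api": "step_arm", "payload": {
  "xyz": [
    [0, 0, -0.015],
    [0, 0, -0.025],
    [-0.019, 0.0235, 0],
    [-0.0195, 0.0235, 0],
    [-0.0195, 0.0235, 0],
    [-0.0195, 0.0235, 0],
    [-0.0195, 0.0235, 0],
    [-0.0195, 0.0235, 0],
    [-0.0195, 0.0235, 0],
    [0, 0, 0]
  ],
  "rot": [
    [0, 0, 0],
    [0, 0, 0],
    [0, 0, 0],
    [0, 0, 0],
    [0, 0, 0],
    [0, 0, 0],
    [0, 0, 0],
    [0, 0, 0],
    [0, 0, 0],
    [0, 0, 0]
  ]
}}

```text
time_s: 12.77
tcp_pos: [0.6207, -0.0884, 0.0638]
tool_rot: [-0.012, 3.139, 0.006]
force: [0.1, 2.5, -1.5]
gripper_width: 0.0552
grip_force: 30.0
```

>>> {"api": "step_arm", "payload": {
  "xyz": [
    [0, 0, 0.02],
    [0, 0, 0.015],
    [0, 0, 0.004],
    [0, 0, 0],
    [0, 0, 0]
  ],
  "rot": [
    [0, 0, 0],
    [0, 0, 0],
    [0, 0, 0],
    [0, 0, 0],
    [0, 0, 0]
  ]
}}

```text
time_s: 13.18
tcp_pos: [0.6165, -0.0965, 0.0251]
tool_rot: [-0.0, -3.141, -0.0]
force: [0.4, -0.5, -1.1]
gripper_width: 0.0549
grip_force: 30.0
```

>>> {"api": "step_arm", "payload": {
  "xyz": [
    [0, 0, 0],
    [0, 0, 0],
    [0, 0, 0],
    [0, 0, 0],
    [0, 0, -0.01],
    [0, 0, -0.025],
    [0, 0, -0.03],
    [0, 0, -0.03],
    [0, 0, -0.01],
    [0, 0, 0]
  ],
  "rot": [
    [0, 0, 0],
    [0, 0, 0],
    [0, 0, 0],
    [0, 0, 0],
    [0, 0, 0],
    [0, 0, 0],
    [0, 0, 0],
    [0, 0, 0],
    [0, 0, 0],
    [0, 0, 0]
  ],
  "claw": -0.45
}}

```text
time_s: 14.02
tcp_pos: [0.6191, -0.0967, 0.1344]
tool_rot: [0.001, 3.135, -0.001]
force: [-0.3, -0.4, -0.9]
gripper_width: 0.0666
grip_force: 0.0
```

>>> {"api": "step_arm", "payload": {
  "xyz": [
    [-0.003, -0.034, 0],
    [-0.003, -0.037, 0],
    [-0.002, -0.037, 0],
    [-0.002, -0.037, 0],
    [-0.001, -0.037, 0],
    [0, 0, 0],
    [0, 0, 0],
    [0, 0, 0]
  ],
  "rot": [
    [0, 0, 0],
    [0, 0, 0],
    [0, 0, 0],
    [0, 0, 0],
    [0, 0, 0],
    [0, 0, 0],
    [0, 0, 0],
    [0, 0, 0]
  ],
  "claw": -1
}}

```text
time_s: 14.68
tcp_pos: [0.6272, -0.2777, 0.1292]
tool_rot: [-0.001, -3.14, -0.002]
force: [0.4, 0.2, -0.2]
gripper_width: 0.0917
grip_force: 0.0
```

Run:
```python
from h import *
o=r.get_obs(); print(o['tcp_pos'],o['gripper_width'])
i=imaging.grab_frame('wrist');save(i,'w6')
for n in ('pan','red_jar'):print(imaging.find_in(n,'wrist')[:2])
save(cv2.convertScaleAbs(cv2.resize(i[60:310],None,fx=1.55,fy=1.55),alpha=1.2),'w6b')
```

```text
[ 0.62724318 -0.2777      0.12918247] 0.09171433108604499
[{'rect': [223.1, 160.3, 292.6, 221.6], 'conf': 0.67}]
[{'rect': [395.5, 143.4, 498.0, 216.2], 'conf': 0.86}, {'rect': [72.0, 52.8, 168.3, 130.2], 'conf': 0.83}]
```

View pics/w6b.png

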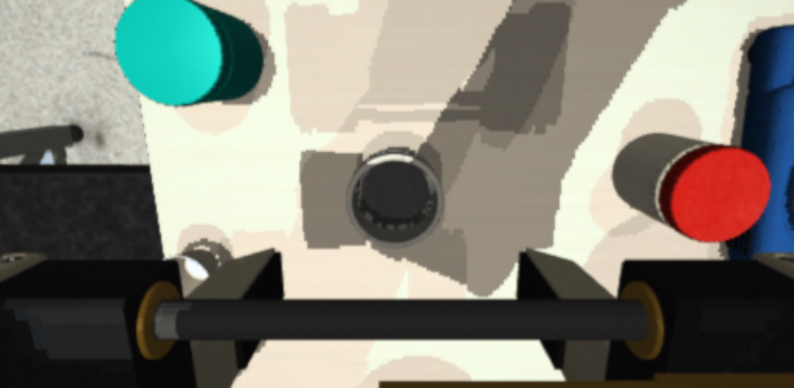

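The pan rim is centred at (254,187). The red jar stands upright beside the housing.

Run:
```python
from h import *
o=r.get_obs()
i=cv2.imread('pics/w6.png',0)
print(ray('wrist',(254.3,187),.035,o))
for a in (22,26): 
  c=cv2.HoughCircles(cv2.GaussianBlur(i[120:240,190:320],(3,3),0),cv2.HOUGH_GRADIENT,1.2,10,param1=80,param2=a,minRadius=24,maxRadius=36)
  if c is not None:
    for x,y,R0 in c[0][:4]: print(x+190,y+120,R0,ray('wrist',(x+190,y+120),.035,o))
```

```text
[ 0.62940044 -0.2796677   0.035     ]
253.0 189.0 26.04 [ 0.63151876 -0.28100306  0.035     ]
257.8 179.4 26.04 [ 0.62142709 -0.27610072  0.035     ]
253.0 189.0 26.04 [ 0.63151876 -0.28100306  0.035     ]
```

>>> {"api": "step_arm", "payload": {
  "xyz": [
    [-0.003, -0.0025, 0.01],
    [0, 0, 0.03],
    [0, 0, 0.03],
    [0, 0, 0.03],
    [0, 0, 0.02],
    [0, 0, 0.011],
    [0, 0, 0],
    [0, 0, 0]
  ],
  "rot": [
    [0, 0, 0],
    [0, 0, 0],
    [0, 0, 0],
    [0, 0, 0],
    [0, 0, 0],
    [0, 0, 0],
    [0, 0, 0],
    [0, 0, 0]
  ]
}}

```text
time_s: 15.5
tcp_pos: [0.631, -0.2805, -0.0008]
tool_rot: [0.001, -3.141, -0.0]
force: [-0.8, 0.3, 0.8]
gripper_width: 0.0918
grip_force: 0.0
```

>>> {"api": "step_arm", "payload": {
  "xyz": [
    [0, 0, 0],
    [0, 0, 0],
    [0, 0, 0],
    [0, 0, 0],
    [0, 0, 0],
    [0, 0, 0],
    [0, 0, 0],
    [0, 0, 0]
  ],
  "rot": [
    [0, 0, 0],
    [0, 0, 0],
    [0, 0, 0],
    [0, 0, 0],
    [0, 0, 0],
    [0, 0, 0],
    [0, 0, 0],
    [0, 0, 0]
  ],
  "claw": 1
}}

```text
time_s: 16.17
tcp_pos: [0.6312, -0.281, -0.0]
tool_rot: [0.0, 3.141, -0.0]
force: [-1.4, 0.7, 6.4]
gripper_width: 0.0621
grip_force: 30.0
```

Run:
```python
from h import *
o=r.get_obs(); print(o['tcp_pos'],o['gripper_width'])
i=imaging.grab_frame('wrist');save(i,'w7')
save(cv2.convertScaleAbs(cv2.resize(i[140:320,130:390],None,fx=3,fy=3,interpolation=cv2.INTER_CUBIC),alpha=1.3),'w7b')
```

```text
[ 6.31167839e-01 -2.80966805e-01 -3.09208175e-05] 0.062094329419282626
```

View pics/w7b.png

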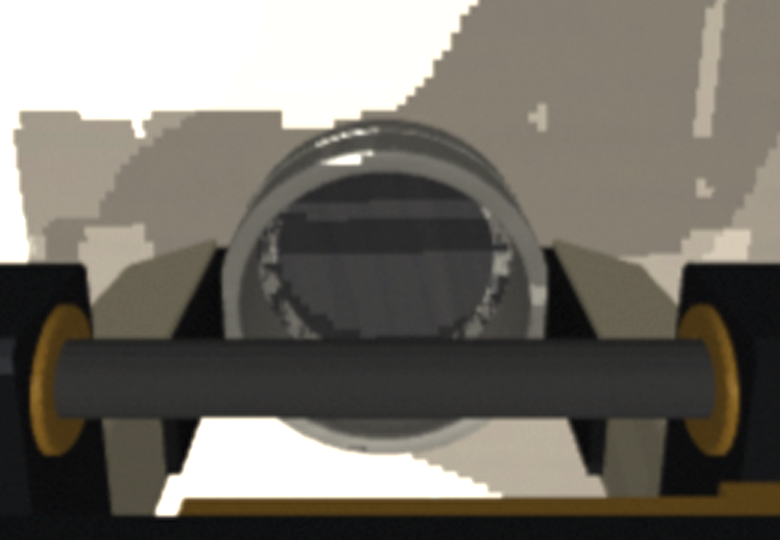

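Run:
```python
from h import *
o=r.get_obs()
for uv in ((385,150),(385,452),(222,300),(548,300)): print(ray('wrist',(130+uv[0]/3,140+uv[1]/3),.035,o).round(4))
# predicted appearance of seat ring/hole when at target hover
```

```text
[ 0.5994 -0.2808  0.035 ]
[ 0.6632 -0.2809  0.035 ]
[ 0.6294 -0.3122  0.035 ]
[ 0.6295 -0.2495  0.035 ]
```

The pan is held centred: the rim fit is (0.6313, -0.2808), 63.8 mm wide, which agrees with the TCP. Next I'll carry it past the seat so the wrist camera sits directly above it.

>>> {"api": "step_arm", "payload": {
  "xyz": [
    [0, 0, -0.02],
    [0, 0, -0.035],
    [0, 0, -0.035],
    [0, 0, -0.035],
    [-0.006, 0.0345, -0.005],
    [-0.006, 0.0345, 0],
    [-0.006, 0.0345, 0],
    [-0.006, 0.0345, 0],
    [-0.006, 0.0345, 0],
    [-0.006, 0.0345, 0]
  ],
  "rot": [
    [0, 0, 0],
    [0, 0, 0],
    [0, 0, 0],
    [0, 0, 0],
    [0, 0, 0],
    [0, 0, 0],
    [0, 0, 0],
    [0, 0, 0],
    [0, 0, 0],
    [0, 0, 0]
  ]
}}

```text
time_s: 17.05
tcp_pos: [0.6666, -0.0721, 0.1291]
tool_rot: [-0.0, -3.141, -0.0]
force: [0.2, 0.8, -0.9]
gripper_width: 0.0621
grip_force: 30.0
```

>>> {"api": "step_arm", "payload": {
  "xyz": [
    [-0.006, 0.0345, 0],
    [-0.006, 0.0345, 0],
    [-0.006, 0.034, 0],
    [0, 0, 0],
    [0, 0, 0],
    [0, 0, 0]
  ],
  "rot": [
    [0, 0, 0],
    [0, 0, 0],
    [0, 0, 0],
    [0, 0, 0],
    [0, 0, 0],
    [0, 0, 0]
  ]
}}

```text
time_s: 17.55
tcp_pos: [0.6845, 0.0286, 0.1289]
tool_rot: [0.0, -3.141, 0.001]
force: [-0.4, -0.1, -0.6]
gripper_width: 0.0623
grip_force: 30.0
```

Run:
```python
from h import *
o=r.get_obs(); print(o['tcp_pos'],o['tool_rot'],o['gripper_width'])
i=imaging.grab_frame('wrist');save(i,'w8')
g=cv2.cvtColor(i,cv2.COLOR_RGB2GRAY)
for th in (60,90,120):
  m=(g<th).astype(np.uint8)*255; m[175:]=0
  for c in sorted(cv2.findContours(m,cv2.RETR_LIST,cv2.CHAIN_APPROX_NONE)[0],key=cv2.contourArea)[::-1][:5]:
    x,y,w,h=cv2.boundingRect(c)
    if 35<w<100 and 35<h<100: print(th,(x,y,w,h),circ(c[:,0,:].astype(float),.061,o,.028),circ(c[:,0,:].astype(float),.052,o,.028))
c=cv2.HoughCircles(cv2.GaussianBlur(g,(3,3),0)[:190],cv2.HOUGH_GRADIENT,1.2,8,param1=100,param2=30,minRadius=24,maxRadius=75)
if c is not None:
  for q in c[0][:5]: print(q,ray('wrist',q[:2],.061,o).round(4))
```

```text
[0.68451748 0.02864027 0.12888613] [ 6.83659721e-05 -3.14090701e+00  1.32656482e-03] 0.06232405236228765
60 (222, 84, 64, 66) (array([0.6163, 0.0253, 0.0271]), 0.0002) (array([0.6165, 0.0252, 0.028 ]), 0.0002)
90 (222, 83, 65, 67) (array([0.6163, 0.0254, 0.0276]), 0.0002) (array([0.6165, 0.0253, 0.0286]), 0.0002)
90 (102, 84, 65, 68) (array([ 0.6164, -0.0811,  0.0255]), 0.0053) (array([ 0.6166, -0.085 ,  0.0265]), 0.0055)
120 (73, 83, 96, 70) (array([ 0.6173, -0.0932,  0.0344]), 0.0045) (array([ 0.6175, -0.0976,  0.0356]), 0.0046)
120 (222, 82, 65, 69) (array([0.6165, 0.0255, 0.0279]), 0.0002) (array([0.6166, 0.0254, 0.0289]), 0.0002)
[253.8      109.8       59.640003] [0.6101 0.0252 0.061 ]
[264.6      106.200005  74.28    ] [0.6072 0.0344 0.061 ]
[261.      121.8      72.96001] [0.6202 0.0314 0.061 ]
[246.6  103.8   74.28] [0.6052 0.0191 0.061 ]
[241.8      114.600006  72.840004] [0.6141 0.0149 0.061 ]
```

View pics/w8.png

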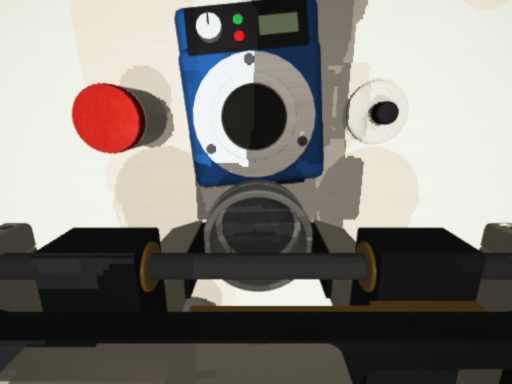

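The seat is at (0.6164, 0.0254), fit residual 0.2 mm. In view, the lid at (380,112) and the red jar at (108,118) stand correctly either side of it.

>>> {"api": "step_arm", "payload": {
  "xyz": [
    [0.023, -0.001, 0],
    [0.023, -0.001, 0],
    [0.022, -0.001, 0],
    [0, 0, 0.03],
    [0, 0, 0.025],
    [0, 0, 0.006],
    [0, 0, 0],
    [0, 0, 0]
  ],
  "rot": [
    [0, 0, 0],
    [0, 0, 0],
    [0, 0, 0],
    [0, 0, 0],
    [0, 0, 0],
    [0, 0, 0],
    [0, 0, 0],
    [0, 0, 0]
  ]
}}

```text
time_s: 18.27
tcp_pos: [0.6172, 0.025, 0.0688]
tool_rot: [0.003, 3.141, -0.001]
force: [0.5, 0.7, -0.3]
gripper_width: 0.0624
grip_force: 30.0
```

>>> {"api": "step_arm", "payload": {
  "xyz": [
    [0.0007, 0.0004, 0.004],
    [0, 0, 0.004],
    [0, 0, 0.003],
    [0, 0, 0.002],
    [0, 0, 0.002],
    [0, 0, 0],
    [0, 0, 0]
  ],
  "rot": [
    [0, 0, 0],
    [0, 0, 0],
    [0, 0, 0],
    [0, 0, 0],
    [0, 0, 0],
    [0, 0, 0],
    [0, 0, 0]
  ]
}}

```text
time_s: 18.85
tcp_pos: [0.6163, 0.0266, 0.0539]
tool_rot: [0.0, 3.141, 0.0]
force: [-2.0, -0.1, 6.3]
gripper_width: 0.0622
grip_force: 30.0
```

>>> {"api": "step_arm", "payload": {
  "xyz": [
    [0, 0, 0],
    [0, 0, 0],
    [0, 0, 0],
    [0, 0, 0],
    [0, 0, -0.01],
    [0, 0, -0.025],
    [0, 0, -0.03],
    [0, 0, -0.015],
    [0.018, 0.029, 0],
    [0.018, 0.029, 0]
  ],
  "rot": [
    [0, 0, 0],
    [0, 0, 0],
    [0, 0, 0],
    [0, 0, 0],
    [0, 0, 0],
    [0, 0, 0],
    [0, 0, 0],
    [0, 0, 0],
    [0, 0, 0],
    [0, 0, 0]
  ],
  "claw": -1
}}

```text
time_s: 19.68
tcp_pos: [0.5816, 0.0831, 0.1354]
tool_rot: [0.008, 3.138, -0.0]
force: [-1.0, 1.5, -0.1]
gripper_width: 0.092
grip_force: 0.0
```

>>> {"api": "step_arm", "payload": {
  "xyz": [
    [0.018, 0.029, 0],
    [0.018, 0.029, 0],
    [0.018, 0.029, 0],
    [0.018, 0.029, 0],
    [0.018, 0.029, 0],
    [0.018, 0.029, 0],
    [0, 0, 0],
    [0, 0, 0],
    [0, 0, 0]
  ],
  "rot": [
    [0, 0, 0],
    [0, 0, 0],
    [0, 0, 0],
    [0, 0, 0],
    [0, 0, 0],
    [0, 0, 0],
    [0, 0, 0],
    [0, 0, 0],
    [0, 0, 0]
  ]
}}

```text
time_s: 20.43
tcp_pos: [0.4726, 0.2583, 0.1338]
tool_rot: [-0.0, 3.141, -0.0]
force: [-0.2, -0.8, -0.3]
gripper_width: 0.0918
grip_force: 0.0
```

```bash
cat > rim.py <<'E'
from h import *
import sys
lo,hi=((0,110,40),(7,255,255)) if sys.argv[1]=='red' else ((22,90,60),(36,255,255))
o=r.get_obs(); print(o['tcp_pos'],o['tool_rot'],o['gripper_width'])
i=imaging.grab_frame('wrist');save(i,sys.argv[2])
Z=float(sys.argv[3]); maxrow=int(sys.argv[4])
for c in colour(i,lo,hi)[:3]:
    p=c[:,0,:].astype(float); p=p[(p[:,1]>2)&(p[:,1]<maxrow)]
    if len(p)>30: print(cv2.boundingRect(c),circ(p,Z,o,.032))
E
python3 rim.py red w9 .035 228; python3 -c "
from h import *
print(imaging.find_in('fine_sieve','wrist')[:2])"
```

```text
[0.47260574 0.25828    0.13380082] [-3.47141096e-05  3.14078307e+00 -1.63948480e-04] 0.09180728163536038
(224, 153, 63, 62) (array([0.4724, 0.2556, 0.0322]), 0.0003)
(371, 180, 19, 57) (array([0.4921, 0.3869, 0.0149]), 0.0061)
(18, 90, 14, 9) (array([0.384 , 0.0374, 0.005 ]), 0.0011)
[{'rect': [225.8, 153.8, 286.7, 216.0], 'conf': 0.96}]
```

>>> {"api": "step_arm", "payload": {
  "xyz": [
    [0, -0.0027, 0.01],
    [0, 0, 0.03],
    [0, 0, 0.03],
    [0, 0, 0.03],
    [0, 0, 0.022],
    [0, 0, 0.012],
    [0, 0, 0],
    [0, 0, 0]
  ],
  "rot": [
    [0, 0, 0],
    [0, 0, 0],
    [0, 0, 0],
    [0, 0, 0],
    [0, 0, 0],
    [0, 0, 0],
    [0, 0, 0],
    [0, 0, 0]
  ]
}}

```text
time_s: 21.2
tcp_pos: [0.472, 0.2545, -0.0016]
tool_rot: [-0.003, -3.14, 0.002]
force: [0.1, -0.6, 0.1]
gripper_width: 0.0916
grip_force: 0.0
```

>>> {"api": "step_arm", "payload": {
  "xyz": [
    [0, 0, 0],
    [0, 0, 0],
    [0, 0, 0],
    [0, 0, 0],
    [0, 0, 0],
    [0, 0, 0],
    [0, 0, 0]
  ],
  "rot": [
    [0, 0, 0],
    [0, 0, 0],
    [0, 0, 0],
    [0, 0, 0],
    [0, 0, 0],
    [0, 0, 0],
    [0, 0, 0]
  ],
  "claw": 1
}}

```text
time_s: 21.78
tcp_pos: [0.4725, 0.2562, -0.0002]
tool_rot: [0.0, 3.141, 0.001]
force: [-0.4, -0.5, 6.9]
gripper_width: 0.0636
grip_force: 30.0
```

```bash
python3 rim.py red w10 .035 250
```

```text
[ 4.72545249e-01  2.56202609e-01 -1.71022145e-04] [1.67497524e-04 3.14072801e+00 9.99481808e-04] 0.06356721176418999
(203, 186, 111, 68) (array([0.4693, 0.2559, 0.0295]), 0.0025)
(460, 225, 23, 24) (array([0.4678, 0.3787, 0.0063]), 0.0009)
```

>>> {"api": "step_arm", "payload": {
  "xyz": [
    [0, 0, -0.02],
    [0, 0, -0.035],
    [0, 0, -0.035],
    [0, 0, -0.035],
    [-0.018, -0.0288, -0.005],
    [-0.018, -0.0288, 0],
    [-0.018, -0.0288, 0],
    [-0.018, -0.0288, 0],
    [-0.018, -0.0288, 0],
    [-0.018, -0.0288, 0]
  ],
  "rot": [
    [0, 0, 0],
    [0, 0, 0],
    [0, 0, 0],
    [0, 0, 0],
    [0, 0, 0],
    [0, 0, 0],
    [0, 0, 0],
    [0, 0, 0],
    [0, 0, 0],
    [0, 0, 0]
  ]
}}

```text
time_s: 22.67
tcp_pos: [0.5805, 0.0816, 0.1292]
tool_rot: [0.0, -3.141, -0.0]
force: [-0.1, -0.3, -0.6]
gripper_width: 0.0632
grip_force: 30.0
```

>>> {"api": "step_arm", "payload": {
  "xyz": [
    [-0.018, -0.0288, 0],
    [-0.018, -0.0284, 0],
    [0, 0, 0],
    [0, 0, 0],
    [0, 0, 0.02],
    [0, 0, 0.01],
    [0, 0, 0],
    [0, 0, 0],
    [0, 0, 0]
  ],
  "rot": [
    [0, 0, 0],
    [0, 0, 0],
    [0, 0, 0],
    [0, 0, 0],
    [0, 0, 0],
    [0, 0, 0],
    [0, 0, 0],
    [0, 0, 0],
    [0, 0, 0]
  ]
}}

```text
time_s: 23.42
tcp_pos: [0.6161, 0.0267, 0.0997]
tool_rot: [-0.001, 3.141, 0.0]
force: [-0.1, 0.2, -0.2]
gripper_width: 0.0636
grip_force: 30.0
```

>>> {"api": "step_arm", "payload": {
  "xyz": [
    [0, -0.0003, 0.005],
    [0, 0, 0.005],
    [0, 0, 0.004],
    [0, 0, 0.002],
    [0, 0, 0.002],
    [0, 0, 0],
    [0, 0, 0]
  ],
  "rot": [
    [0, 0, 0],
    [0, 0, 0],
    [0, 0, 0],
    [0, 0, 0],
    [0, 0, 0],
    [0, 0, 0],
    [0, 0, 0]
  ]
}}

```text
time_s: 24.0
tcp_pos: [0.6159, 0.0256, 0.0819]
tool_rot: [-0.0, -3.141, -0.0]
force: [-3.4, -0.1, 6.8]
gripper_width: 0.0632
grip_force: 30.0
```

>>> {"api": "step_arm", "payload": {
  "xyz": [
    [0, 0, 0],
    [0, 0, 0],
    [0, 0, 0],
    [0, 0, 0],
    [0, 0, -0.01],
    [0, 0, -0.025],
    [0, 0, -0.03],
    [0, 0, -0.01],
    [0.027, -0.0222, 0],
    [0.027, -0.0222, 0]
  ],
  "rot": [
    [0, 0, 0],
    [0, 0, 0],
    [0, 0, 0],
    [0, 0, 0],
    [0, 0, 0],
    [0, 0, 0],
    [0, 0, 0],
    [0, 0, 0],
    [0, 0, 0],
    [0, 0, 0]
  ],
  "claw": -1
}}

```text
time_s: 24.83
tcp_pos: [0.5632, -0.0178, 0.1575]
tool_rot: [-0.004, 3.138, 0.001]
force: [-0.6, -1.2, 0.0]
gripper_width: 0.0917
grip_force: 0.0
```

>>> {"api": "step_arm", "payload": {
  "xyz": [
    [0.027, -0.0222, 0],
    [0.027, -0.0222, 0],
    [0.027, -0.0222, 0.008],
    [0.027, -0.0222, 0.008],
    [0.027, -0.0222, 0.008],
    [0, 0, 0],
    [0, 0, 0],
    [0, 0, 0]
  ],
  "rot": [
    [0, 0, 0],
    [0, 0, 0],
    [0, 0, 0],
    [0, 0, 0],
    [0, 0, 0],
    [0, 0, 0],
    [0, 0, 0],
    [0, 0, 0]
  ]
}}

```text
time_s: 25.5
tcp_pos: [0.4279, -0.1297, 0.1329]
tool_rot: [0.001, 3.14, 0.0]
force: [-0.1, -0.1, 0.8]
gripper_width: 0.0919
grip_force: 0.0
```

```bash
python3 rim.py yellow w11 .035 228; python3 -c "
from h import *
print(imaging.find_in('coarse_sieve','wrist')[:2])"
```

```text
[ 0.42792337 -0.12967864  0.13288132] [7.01971326e-04 3.14004775e+00 1.61319228e-04] 0.09185251836659264
(227, 153, 64, 62) (array([ 0.4275, -0.1288,  0.0322]), 0.0004)
[{'rect': [228.7, 151.5, 289.1, 214.7], 'conf': 0.8}]
```

>>> {"api": "step_arm", "payload": {
  "xyz": [
    [0.0004, 0.0008, 0.01],
    [0, 0, 0.03],
    [0, 0, 0.03],
    [0, 0, 0.03],
    [0, 0, 0.022],
    [0, 0, 0.011],
    [0, 0, 0],
    [0, 0, 0]
  ],
  "rot": [
    [0, 0, 0],
    [0, 0, 0],
    [0, 0, 0],
    [0, 0, 0],
    [0, 0, 0],
    [0, 0, 0],
    [0, 0, 0],
    [0, 0, 0]
  ]
}}

```text
time_s: 26.27
tcp_pos: [0.4271, -0.1284, -0.0011]
tool_rot: [0.002, -3.141, -0.001]
force: [0.5, -0.2, 0.9]
gripper_width: 0.0919
grip_force: 0.0
```

>>> {"api": "step_arm", "payload": {
  "xyz": [
    [0, 0, 0],
    [0, 0, 0],
    [0, 0, 0],
    [0, 0, 0],
    [0, 0, 0],
    [0, 0, 0],
    [0, 0, 0]
  ],
  "rot": [
    [0, 0, 0],
    [0, 0, 0],
    [0, 0, 0],
    [0, 0, 0],
    [0, 0, 0],
    [0, 0, 0],
    [0, 0, 0]
  ],
  "claw": 1
}}

```text
time_s: 26.85
tcp_pos: [0.4272, -0.129, -0.0003]
tool_rot: [0.0, 3.141, 0.0]
force: [-0.8, 1.3, 7.1]
gripper_width: 0.0633
grip_force: 30.0
```

>>> {"api": "step_arm", "payload": {
  "xyz": [
    [0, 0, -0.02],
    [0, 0, -0.035],
    [0, 0, -0.035],
    [0, 0, -0.035],
    [0, 0, -0.035],
    [-0.0269, 0.0221, 0],
    [-0.0269, 0.0221, 0],
    [-0.0269, 0.0221, 0],
    [-0.0269, 0.0221, 0],
    [-0.0269, 0.0221, 0]
  ],
  "rot": [
    [0, 0, 0],
    [0, 0, 0],
    [0, 0, 0],
    [0, 0, 0],
    [0, 0, 0],
    [0, 0, 0],
    [0, 0, 0],
    [0, 0, 0],
    [0, 0, 0],
    [0, 0, 0]
  ]
}}

```text
time_s: 27.68
tcp_pos: [0.562, -0.0173, 0.1593]
tool_rot: [-0.001, -3.142, -0.0]
force: [-0.0, -0.8, 0.1]
gripper_width: 0.0631
grip_force: 30.0
```

>>> {"api": "step_arm", "payload": {
  "xyz": [
    [-0.0269, 0.0221, 0],
    [-0.0269, 0.0221, 0],
    [0, 0, 0],
    [0, 0, 0],
    [0, 0, 0.02],
    [0, 0, 0.012],
    [0, 0, 0],
    [0, 0, 0],
    [0, 0, 0]
  ],
  "rot": [
    [0, 0, 0],
    [0, 0, 0],
    [0, 0, 0],
    [0, 0, 0],
    [0, 0, 0],
    [0, 0, 0],
    [0, 0, 0],
    [0, 0, 0],
    [0, 0, 0]
  ]
}}

```text
time_s: 28.43
tcp_pos: [0.615, 0.0249, 0.1281]
tool_rot: [0.002, 3.141, -0.0]
force: [-0.8, -0.2, -0.9]
gripper_width: 0.0631
grip_force: 30.0
```

>>> {"api": "step_arm", "payload": {
  "xyz": [
    [-0.0006, 0.0005, 0.005],
    [0, 0, 0.005],
    [0, 0, 0.004],
    [0, 0, 0.002],
    [0, 0, 0.002],
    [0, 0, 0],
    [0, 0, 0]
  ],
  "rot": [
    [0, 0, 0],
    [0, 0, 0],
    [0, 0, 0],
    [0, 0, 0],
    [0, 0, 0],
    [0, 0, 0],
    [0, 0, 0]
  ]
}}

```text
time_s: 29.02
tcp_pos: [0.6156, 0.0262, 0.1099]
tool_rot: [0.0, 3.141, 0.0]
force: [-2.6, 0.0, 5.5]
gripper_width: 0.0629
grip_force: 30.0
```

>>> {"api": "step_arm", "payload": {
  "xyz": [
    [0, 0, 0],
    [0, 0, 0],
    [0, 0, 0],
    [0, 0, 0],
    [0, 0, -0.01],
    [0, 0, -0.025],
    [0, 0, -0.03],
    [0, 0, -0.03],
    [-0.03, 0, -0.02],
    [-0.03, 0, 0]
  ],
  "rot": [
    [0, 0, 0],
    [0, 0, 0],
    [0, 0, 0],
    [0, 0, 0],
    [0, 0, 0],
    [0, 0, 0],
    [0, 0, 0],
    [0, 0, 0],
    [0, 0, 0],
    [0, 0, 0]
  ],
  "claw": -1
}}

```text
time_s: 29.85
tcp_pos: [0.6781, 0.0263, 0.2315]
tool_rot: [-0.0, 3.133, 0.002]
force: [1.2, 0.2, 1.2]
gripper_width: 0.092
grip_force: 0.0
```

>>> {"api": "step_arm", "payload": {
  "xyz": [
    [-0.01, 0, 0],
    [0, 0, 0],
    [0, 0, 0],
    [0, 0, 0]
  ],
  "rot": [
    [0, 0, 0],
    [0, 0, 0],
    [0, 0, 0],
    [0, 0, 0]
  ]
}}

```text
time_s: 30.18
tcp_pos: [0.6847, 0.0261, 0.2242]
tool_rot: [-0.0, -3.141, 0.0]
force: [-0.7, -0.4, -0.1]
gripper_width: 0.0922
grip_force: 0.0
```

```bash
python3 rim.py yellow w12 .145 228
python3 - <<'E'
from h import *
a=cv2.imread('pics/w12.png'); s=imaging.grab_frame('side')[:,:,::-1]
i=cv2.resize(s[150:270,190:330],None,fx=2.85,fy=2.85,interpolation=cv2.INTER_CUBIC)
b=cv2.resize(a,(400,300)); h=max(i.shape[0],300); o=np.zeros((h,800,3),np.uint8); o[:300,:400]=b; o[:i.shape[0],400:400+i.shape[1]]=i
cv2.imwrite('pics/fin.png',o)
E
```

```text
[0.68470904 0.02609732 0.22421806] [-3.57051660e-04 -3.14066893e+00  6.10555643e-05] 0.09215230057348434
(223, 79, 71, 75) (array([0.6163, 0.0262, 0.0317]), 0.0002)
```

View pics/fin.png

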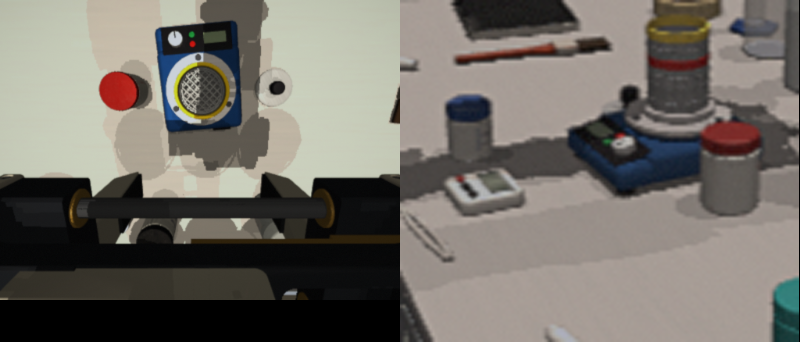

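The final view shows a straight, level nest with the yellow rim at (0.6163, 0.0262) and the expected size for height 0.145 m. The lid is on the left and the red jar on the right, nothing else has moved, and the arm is clear.

```bash
python3 -c "
from rig import r
print(r.finish_job())"
```

```text
the job is handed in; nothing more can be done
None
```

I handed the job in at about 30 s of the 128 s; no verdict came back. The last images show the pan, fine and coarse sieves nested level in the seat, with the lid about 12 cm left of its centre, the red-lidded jar about 12 cm right, and the other items apparently unmoved.

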